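Unhasp, open and prop the waffle-plate chest

TASK

Open the wooden chest on the shelf and leave it propped: first flip the steel hasp up off its staple and swing it right over onto the front deck, clear of the lid, then raise the lid all the way, and last flip the brass stay up and over until it stands at its stop beneath the steel pin on the lid's end. Do not lift the lid while the hasp is still on, do not shift the plates, the jar or the brush, and let go of everything.

Things in the scene. Friction and masses are not known exactly. Their poses are not given: they have to be found in the camera images.
- chest: Fixed bamboo chest, 300 (x) x 310 (y) x 100 high; origin under its centre, z up. The lid hinges along its +y side, all hinge axes run along chest x. At rim height 100: a fixed deck along the -y side (y -155 to -55) and a fixed ledge along the +x end (x 85 to 150). Between them the lid (x -129 to 84, y -55 to 145), 12 thick, top at 112.
- hasp (a joint): Hasp angle, rad: 0 = flat on the lid over the staple; grows as its tip rises and goes over towards chest -y; 2.6 = stop, folded back on the deck. Light hinge (80 g): let go below about 0.9 it falls back to 0, beyond about 1.6 it falls on to the stop by itself. It starts at 0 to 0.12.
- hasp_hinge (a point): Middle of the hasp's hinge on the deck, at x -80, y -80, z 108 in the chest frame (fixed to the chest).
- hasp_tip (a point): Middle of the top edge of the hasp's turned-up end. Steel strap 36 wide (chest x), 3 thick, lying 50 mm from its hinge to +y across the lid's edge, slotted round a wire staple (tops out 12 above the lid); its end turns up steeply to this edge, 65 out from and 47 above the hinge axis at 0. A closed finger beyond it (+y side) pushes it to -y, rising along its arc.
- lid (a joint): Lid angle, rad: 0 = shut, grows as the free (-y) edge rises, 1.2 = stop, fully open. Lid about 0.35 kg on a stiff hinge: let go above about 0.95 it stays, let go low (below about 0.6) it falls shut. Raising takes about 5 N at the knob.
- lid_hinge (a point): Middle of the lid's hinge line, at x 0, y 145, z 100 in the chest frame (fixed to the chest).
- lid_knob (a point): Centre of the lid's dark barrel knob: a cylinder 36 long along chest x, 22 in diameter, on a 12 mm post under its middle; its centre is 38 above the lid's top face and 165 from the hinge line; shut, at chest x 20, y -20, z 150. Pinched from above on its two flat ends (fingers closing along chest x) it can pivot in the fingers as the lid turns.
- lid_pin (a point): Middle of the steel prop pin, 8 in diameter, that sticks 18 out of the lid's +x end, 150 from the hinge line: what the stay holds up.
- stay (a joint): Stay angle, rad: 0 = flat along the ledge, pointing to chest -y; grows as its end rises and goes over towards chest +y; 2.2 = stop, leaning under the lid's pin. Light pivot (77 g): let go below about 1.3 it falls back, beyond about 1.6 it falls on to its stop. It starts at 0 to 0.2. It would carry the lid at about 1.0 rad; with the lid lower there is no room for it.
- stay_pivot (a point): Pivot of the stay's bar on the ledge, at x 112, y -15, z 112 in the chest frame (fixed to the chest).
- stay_tip (a point): Middle of the top edge of the stay's thumb tab. The stay is a brass bar 10 wide, 142 long; near its end, on the side away from the lid, a tab 30 wide (chest x 107 to 137), 4 thick turns up steeply to this edge, 145 out from and 60 above the pivot at 0. A closed finger beyond it (-y side) pushes it to +y, rising along its arc.
- plates: Loose stack of three bamboo plates, 170 in diameter, 35 high, beside the chest. Origin: centre of the underside. Leave alone.
- jar: Loose empty glass storage jar, 90 in diameter, 120 high, beside the chest. Origin: centre of the underside. Leave alone.
- brush: Loose pink silicone pastry brush, about 175 long, 14 high, lying behind the lid's hinge. Origin: middle of its handle, on the underside. Leave alone.

How it is judged (in metres and radians):
On the way, in this order (a step that is already met when the one before it is completed fails the run):
1. the hasp is swung over past 2.2 rad while the lid is still shut (value of joint hasp above 2.2 rad and value of joint lid below 0.06 rad), for 0.2 s.
2. the lid is raised past 1.05 rad, the hasp clear, the stay still down (value of joint lid above 1.05 rad and value of joint hasp above 2.2 rad and value of joint stay below 0.6 rad), for 0.2 s.
3. the stay is flipped over past 2.05 rad under the open lid (value of joint stay above 2.05 rad and value of joint lid above 0.9 rad), for 0.2 s.
At the end, for the whole second after the job is handed in: The hasp lies swung back past 2.2 rad, the lid stands open above 0.9 rad and at rest (under 0.05 rad/s), and the stay stands past 2.05 rad beneath its pin (all of step 3 and value of joint hasp above 2.2 rad and velocity of joint lid between -0.05 and 0.05 rad/s); the robot touches nothing.
It fails at once if the lid is lifted past 0.1 rad while the hasp has not been swung past upright (value of joint lid above 0.1 rad and value of joint hasp below 1.57 rad).
It fails at once if the plates are shifted by more than 30 mm (distance of plates from where it was at the start of the episode above 0.03 m).
It fails at once if the jar is shifted by more than 30 mm or tipped (distance of jar from where it was at the start of the episode above 0.03 m or angle between jar's own z axis and vertical above 0.3 rad).
It fails at once if the brush is shifted by more than 30 mm (distance of brush from where it was at the start of the episode above 0.03 m).
It also fails if it takes over 72 s, if anything falls off the work surface, if the arm or the gripper's body presses on something with over 40 N, if the wrist force passes 120 N, or if a joint passes its speed limit or range.

ROBOT

A 6-joint arm with a two-finger parallel gripper is mounted at the origin on the work surface. World frame = base frame: x ahead of the robot, y to its left, z up, the work surface at z = 0. Lengths are in mm, angles in rad, forces in N, time in s.
With the tool pointing down it reaches from about 350 to 975 mm from the base axis. Payload 7.1 kg.
Tool frame: the origin (TCP) lies at the very end of the fingers, on their centre line; the grasp point (between the pads) lies 19 mm behind it; z points along the fingers, y is the line along which they close (so a half turn about z gives the same grasp; the last joint's range is limited). The gripper opens to 88 mm and grips with 3 to 60 N. Pads are 20 mm wide; open, the fingers measure 115 mm over their backs; the gripper's body (75 mm by 178 mm) begins 61 mm behind the grasp point.
Start: joints at [1.095, 0.423, 1.63, -0, 1.089, -0.019], TCP at [275.641, 560.916, 222.675] pointing down, gripper open.
Joint ranges: [-3, 3], [-0.9, 2.11], [0.09, 2.58], [-1.31, 4.45], [0.11, 2.69], [-2.54, 2.54]. Speed limits (rad/s): [2.39, 2.39, 3.01, 3.14, 3.14, 3.14].

INTERFACE

Orientations are given as a rotation vector (axis times angle).
In Python, from workcell import ctrl gives the robot as it stands. The module is installed in compiled form; this text tells all that it offers.
- The arm moves only by the shell command python3 -m inch 'ROWS'. ROWS is JSON, a list of rows, each a list of 7 numbers: the shift along the tool's x, y, z scaled (see below), then the turn, a rotation vector about the tool's x, y, z scaled (see below), then the closure, from -1 (fully open) to 1 (shut). In form: [[tx, ty, tz, wx, wy, wz, hand], ...]. A call has 1 to 10 rows; each row is the pose to reach, as a shift and turn from the pose commanded when the call began, along the tool's axes at that moment; what a row does not reach only later rows make up. The controller multiplies each number of a shift by 0.15 m and each number of a turn by pi/4 rad. A row lasts 1/8 s, in which the tool goes at most 62.5 mm and 10.7 degrees, less where a joint would pass 70% of its speed; a pose out of reach is approached as far as the arm can. A call with a number of a shift or a turn outside -1 to 1 is refused whole. A call with a gripper value outside its range is refused whole. The fingers move at their own pace and stop on an object; the grip force is fixed at half the most. Time passes only in rows, so rows that repeat a pose let the fingers close. It gives the time, the measured TCP pose, the force, the opening and the grip force at its end, in the units of the state.
- ctrl.get_obs(): the state, without advancing time (a new reading comes with each control period).
- ctrl.get_image(name): name is "scene" or "top"; returns the picture (400x640x3 uint8, red, green, blue); there is no depth.
- ctrl.camera_params(name): a dict with "vfov" (degrees; the focal length in pixels is half the picture's height over the tangent of half this angle, whatever the lens; pixels are square), "cx", "cy" (the principal point, pixels), "eye" and "attitude" of the camera in the world. Camera axes: x right, y up, looking along -z (the intrinsics and any distortion apply to the point x, -y, -z); pixel columns grow to the right and rows downward; lengths in mm; the calibration is good to about 2 mm. A picture is of the moment at which its call begins. camera_params takes no time and is no camera call.
- ctrl.close_job(): hands the job in; it is judged then, once.
The state is a dict: "t": time; "qpos": joint angles; "qvel": joint speeds; "joint_torque": joint torques, N m; "ee_pos": TCP position; "orientation": TCP orientation; "ft_force": force on the tool from outside, world axes, zero at the start; "moment": the same for the moment, N m; "width": finger opening in mm; "grasp_force": force on a finger pad.
Only numpy, scipy, OpenCV 4.12 (cv2) and the standard library are available. Lean on these libraries where they do the work, as an engineer would, in place of code of your own. Each camera call takes 0.05 s, during which the arm holds its last target. There are 200 camera calls.

## Working session

There is one attempt and no reset: what is moved stays moved. The work goes in short steps, Python scripts to look and compute and a shell command to move; the robot and the scene stay as the last step left them, time stands still between calls to the robot, and variables do not carry over. Pictures are saved under pics/ and viewed, at most 10 in all, crops included, and the job is handed in when it is done.

```bash
mkdir -p pics
python3 - <<'E'
from workcell import ctrl
import cv2
for n in("scene","top"):
    print(n,ctrl.camera_params(n))
    cv2.imwrite(f"pics/{n}0.png",ctrl.get_image(n)[:,:,::-1])
o=ctrl.get_obs();print({k:o[k] for k in("t","ee_pos","orientation","width")})
E
```

```text
scene {'vfov': 57.408199436903566, 'cx': 311.4948129471667, 'cy': 203.2853315229533, 'eye': array([1102.77115928,  143.66639993,  629.45193028]), 'attitude': array([0.57875023, 0.79585054, 1.76688094])}
top {'vfov': 55.50691558613307, 'cx': 314.8366663749261, 'cy': 196.8398953858815, 'eye': array([ 364.57888899,  -44.17533123, 1066.15367997]), 'attitude': array([ 0.1938379 , -0.18154766, -1.53638604])}
{'t': 0.1, 'ee_pos': array([275.42592485, 560.510018  , 222.00814421]), 'orientation': array([-7.11263227e-01, -3.05968345e+00,  1.99490496e-03]), 'width': 87.72680995493558}
```

View pics/scene0.png

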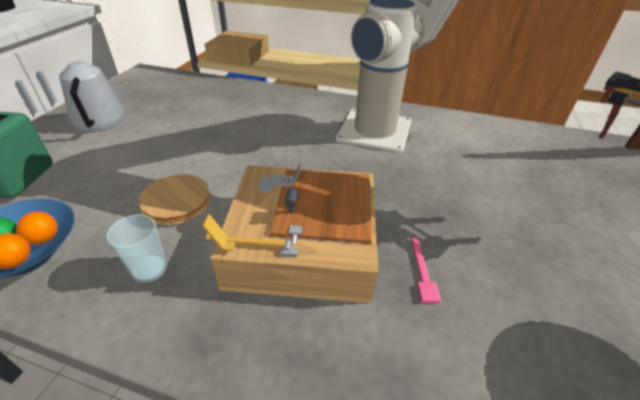

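View pics/top0.png

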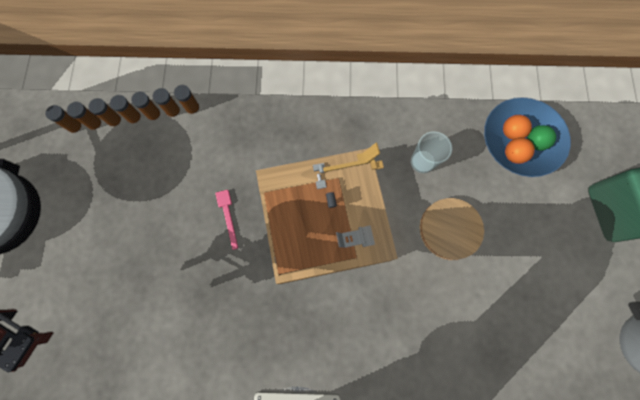

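The top view shows the chest with corners near (257,170), (372,148), (397,260) and (278,283). The hasp is near (355,238), the stay tab near (377,155), the knob at (331,200), the brush at (228,215), the jar at (432,150) and the plates at (452,228). I'll enlarge it to read the corners more closely.

Run:
```python
import cv2
im=cv2.imread("pics/top0.png")[135:295,245:405]
cv2.imwrite("pics/crop.png",cv2.resize(im,(0,0),fx=3.75,fy=3.75,interpolation=cv2.INTER_CUBIC))
```

```text
(no output)
```

View pics/crop.png

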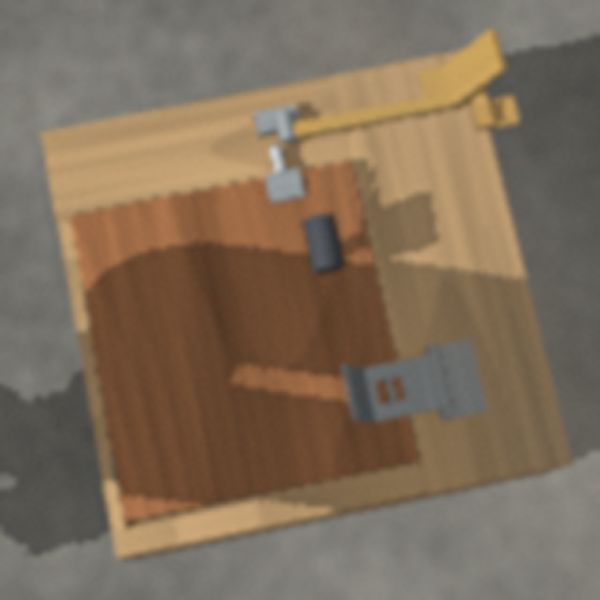

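The enlarged crop gives rim corners at (42,132), (118,556) and (570,462). The lid corners are at (75,212), (357,162), (418,462) and (125,522), and the knob is at (323,243). Next I'll fit the chest pose to these.

```bash
cat > h.py <<'E'
import numpy as np
from scipy.spatial.transform import Rotation as R
from workcell import ctrl
def proj(n,P,k=0):
    c=ctrl.camera_params(n);f=200/np.tan(np.radians(c["vfov"]/2))
    p=(np.atleast_2d(P)-c["eye"])@R.from_rotvec(c["attitude"]).as_matrix()
    u=p[:,:2]/-p[:,2:]; u=u*(1+k*(u**2).sum(1,keepdims=True))
    return np.c_[c["cx"]+f*u[:,0],c["cy"]-f*u[:,1]]
def W(P,q): # chest -> world
    c,s=np.cos(q[3]),np.sin(q[3]);P=np.atleast_2d(P).astype(float)
    return np.c_[c*P[:,0]-s*P[:,1]+q[0],s*P[:,0]+c*P[:,1]+q[1],P[:,2]+q[2]]
E
cat > fit.py <<'E'
from h import *
from scipy.optimize import least_squares
C=np.array([[150,155,100],[-150,155,100],[-150,-155,100],[84,145,112],[84,-55,112],[-129,-55,112],[-129,145,112],[20,-20,158]])
c=np.array([[42,132],[118,556],[570,462],[75,212],[357,162],[418,462],[125,522],[323,243]])/3.75+[245,135]
S=np.array([[-150,155,100],[-150,-155,100],[150,155,100],[150,-155,100],[150,155,0]])
s=np.array([[375,173],[249,167],[378,264],[218,260],[373,299]])
f=lambda v:np.r_[proj("top",W(C,v),v[4])-c,proj("scene",W(S,v),v[5])-s].ravel()
for fix in (0,1):
    r=least_squares(lambda v:f(v if fix else np.r_[v[:4],0,0]),[450,0,0,0.2,0,0],loss="soft_l1")
    print(r.x.round(3));print(f(r.x if fix else np.r_[r.x[:4],0,0]).reshape(-1,2).round(1).tolist())
E
python3 fit.py
```

```text
[ 5.56971e+02 -5.82700e+01 -1.27800e+00  2.35000e-01  0.00000e+00
  0.00000e+00]
[[-1.0, 1.2], [-0.7, 1.1], [-0.2, 0.1], [-2.4, 1.5], [-2.4, -0.5], [0.2, -0.2], [-0.6, 0.7], [-0.5, -0.2], [-2.9, -0.1], [-2.2, -1.3], [-0.1, 6.9], [-6.7, -1.5], [-1.4, 3.3]]
[ 5.56533e+02 -5.76190e+01 -1.53700e+00  2.37000e-01 -1.41000e-01
 -3.20000e-01]
[[-1.0, 1.7], [-0.4, 0.6], [-1.2, -0.5], [-2.5, 1.8], [-2.7, -0.4], [-0.2, -0.5], [-0.5, 0.4], [-0.8, -0.1], [-3.4, 0.2], [-1.2, -0.7], [-1.0, 5.3], [-3.0, -3.0], [-2.8, -0.0]]
```

```bash
cat >> fit.py <<'E'
print("top only")
for fk in (0,1):
    g=lambda v:(proj("top",W(C,[v[0],v[1],0,v[2]]),v[3]*fk)-c).ravel()
    r=least_squares(g,[450,0,.2,0],loss="soft_l1");print(r.x.round(3),g(r.x).reshape(-1,2).round(1).tolist())
    print(proj("scene",W(S,[r.x[0],r.x[1],0,r.x[2]])).round(0).tolist())
E
python3 fit.py | sed -n '/top/,$p'
python3 - <<'E'
import cv2
im=cv2.imread("pics/scene0.png")[155:315,195:395]
cv2.imwrite("pics/crop2.png",cv2.resize(im,(0,0),fx=3.75,fy=3.75,interpolation=cv2.INTER_CUBIC))
E
```

```text
top only
[ 5.57639e+02 -6.09920e+01  2.22000e-01  0.00000e+00] [[0.6, 0.0], [-0.5, 0.2], [0.4, 0.8], [-1.1, 0.4], [-0.9, -0.7], [0.8, -0.1], [-0.4, -0.2], [0.8, -0.5]]
[[372.0, 173.0], [247.0, 165.0], [375.0, 271.0], [209.0, 257.0], [369.0, 303.0]]
[ 5.57034e+02 -6.11320e+01  2.22000e-01 -1.07000e-01] [[0.8, 0.3], [-0.2, -0.1], [-0.2, 0.5], [-0.9, 0.6], [-0.8, -0.5], [0.7, -0.1], [-0.1, -0.4], [0.8, -0.3]]
[[372.0, 173.0], [247.0, 165.0], [375.0, 271.0], [209.0, 257.0], [369.0, 302.0]]
```

View pics/crop2.png

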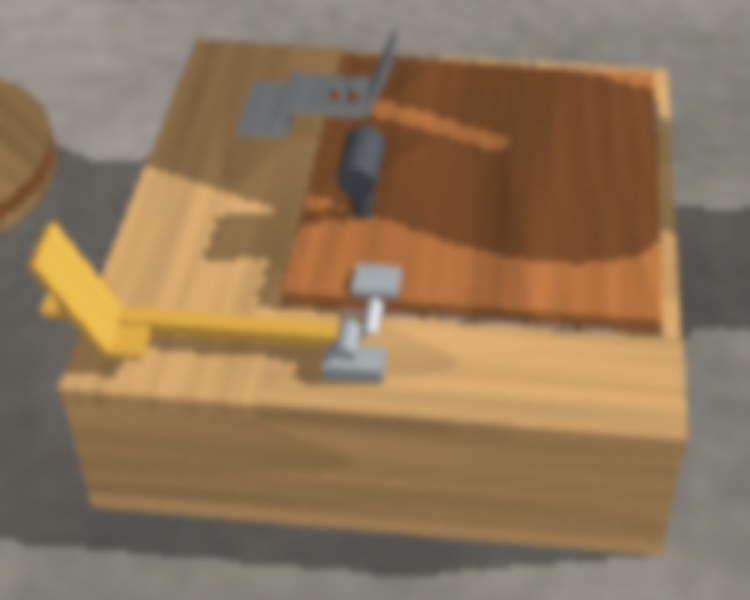

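The scene crop has rim corners at (247,166), (373,174), (378,272) and (211,258). These agree with the top-view pose to within 3 px, so the chest is at about (557,-60,0) with yaw 0.222. I'll plan the moves in the chest frame.

```bash
cat >> h.py <<'E'
Q=np.array([557.3,-60,0,.222])
def plan(pts):
    "pts: TCP points in chest frame, tool down, tool y along chest x -> rows"
    o=ctrl.get_obs();R0=R.from_rotvec(o["orientation"]);p0=np.array(o["ee_pos"])
    best=min((R.from_matrix(np.c_[R.from_euler('z',Q[3]+a).apply([0,1,0]),R.from_euler('z',Q[3]+a).apply([1,0,0]),[0,0,-1]]) for a in(0,np.pi)),key=lambda r:(R0.inv()*r).magnitude())
    c,s=np.cos(Q[3]),np.sin(Q[3]);d=p0-Q[:3]
    print("t",o["t"],"TCP chest",np.round([c*d[0]+s*d[1],c*d[1]-s*d[0],d[2]],1),"w",round(o["width"],1),"F",np.round(o["ft_force"],1),"J6",round(o["qpos"][5],2))
    print("turn",((R0.inv()*best).as_rotvec()/(np.pi/4)).round(3))
    for P in W(pts,Q): print("tcp",P.round(0),"row",(R0.inv().apply(P-p0)/150).round(3))
E
python3 - <<'E'
from h import *
plan([[-80,15,220],[-80,15,140]])
print(proj("top",W([[-80,-15,155],[122,-160,172]],Q)))
E
```

```text
t 0.1 TCP chest [-138.3  667.3  222. ] w 87.7 F [-0.2 -0.7  0.7] J6 -0.02
turn [-2.000e-03  1.000e-03  1.136e+00]
tcp [476. -63. 220.] row [-3.033 -3.141  0.017]
tcp [476. -63. 140.] row [-3.033 -3.14   0.551]
[[337.93817114 239.83769295]
 [378.28377817 148.50992142]]
```

```bash
python3 -m inch '[[-0.25,-0.26,-0.1,0,0,0,1],[-0.5,-0.52,-0.2,0,0,0,1],[-0.75,-0.78,-0.2,0,0,0,1],[-0.98,-1,-0.2,0,0,0,1],[-0.98,-1,-0.2,0,0,0,1]]'
python3 -m inch '[[-0.25,-0.26,0,0,0,0.2,1],[-0.5,-0.52,0,0,0,0.4,1],[-0.75,-0.78,0,0,0,0.6,1],[-0.98,-1,0,0,0,0.8,1],[-0.98,-1,0,0,0,1,1],[-0.98,-1,0,0,0,1,1]]'
python3 - <<'E'
from h import *
plan([[-80,17,220],[-80,17,138]])
E
```

```text
t: 0.72
ee_pos: [341.8, 358.9, 252.6]
orientation: [-0.716, -3.059, 0.002]
ft_force: [0.2, 0.4, 0.3]
width: 41.4
grasp_force: 0.0
t: 1.48
ee_pos: [407.5, 162.3, 252.6]
orientation: [-1.827, -2.555, -0.0]
ft_force: [-0.0, -0.5, -0.2]
width: 0.4
grasp_force: 0.0
t 1.475 TCP chest [-97.2 249.8 252.6] w 0.4 F [-0.  -0.5 -0.2] J6 0.02
turn [ 0.    -0.     0.137]
tcp [476. -61. 220.] row [-1.555 -0.052  0.217]
tcp [476. -61. 138.] row [-1.556 -0.052  0.764]
```

```bash
python3 -m inch '[[-0.3,0,0,0,0,0.137,1],[-0.6,0,0,0,0,0.137,1],[-0.9,-0.04,0.1,0,0,0.137,1],[-1,-0.04,0.2,0,0,0.137,1],[-1,-0.04,0.2,0,0,0.137,1]]'
python3 - <<'E'
from h import *
plan([[-80,17,200],[-80,17,138]])
E
```

```text
t: 2.1
ee_pos: [449.3, 18.5, 221.4]
orientation: [-1.96, -2.452, 0.002]
ft_force: [0.5, 0.1, -0.7]
width: 0.5
grasp_force: 0.0
t 2.1 TCP chest [-88.1 100.3 221.4] w 0.5 F [ 0.5  0.1 -0.7] J6 -0.21
turn [-0.003 -0.001 -0.   ]
tcp [476. -61. 200.] row [-0.556  0.055  0.142]
tcp [476. -61. 138.] row [-0.556  0.056  0.556]
```

```bash
python3 -m inch '[[-0.3,0.03,0.1,0,0,0,1],[-0.55,0.055,0.14,0,0,0,1],[-0.55,0.055,0.14,0,0,0,1],[-0.55,0.055,0.35,0,0,0,1],[-0.55,0.055,0.55,0,0,0,1],[-0.55,0.055,0.55,0,0,0,1]]'
python3 - <<'E'
from h import *
import cv2
plan([[-80,-15,141],[-80,-60,155],[-80,-100,155]])
a=ctrl.get_image("scene")[110:310,180:420,::-1]
cv2.imwrite("pics/s1.png",cv2.resize(a,(720,600),interpolation=cv2.INTER_CUBIC))
E
```

```text
t: 2.85
ee_pos: [474.4, -58.6, 139.0]
orientation: [-1.958, -2.452, 0.003]
ft_force: [0.5, 0.3, -0.3]
width: 0.6
grasp_force: 0.0
t 2.85 TCP chest [-80.5  19.6 139. ] w 0.6 F [ 0.5  0.3 -0.3] J6 -0.37
turn [-0.005 -0.002  0.002]
tcp [483. -92. 141.] row [-0.231  0.003 -0.014]
tcp [ 492. -136.  155.] row [-0.531  0.002 -0.108]
tcp [ 501. -175.  155.] row [-0.797  0.002 -0.108]
```

View pics/s1.png

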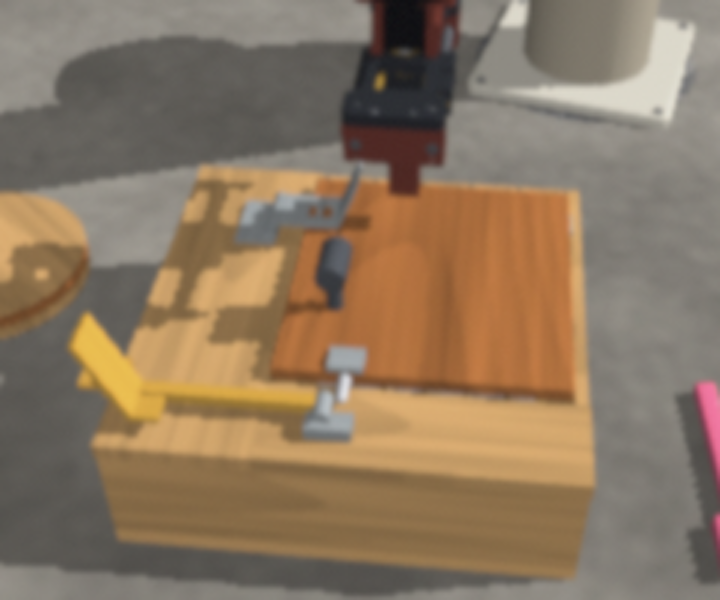

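The closed fingers at (404,190) are on the +y side of the hasp's turned-up end at (352,195), as planned. Next I push.

```bash
python3 -m inch '[[-0.12,0,0,0,0,0,1],[-0.22,0,-0.02,0,0,0,1],[-0.32,0,-0.07,0,0,0,1],[-0.42,0,-0.12,0,0,0,1],[-0.52,0,-0.14,0,0,0,1],[-0.62,0,-0.14,0,0,0,1],[-0.72,0,-0.14,0,0,0,1],[-0.8,0,-0.14,0,0,0,1],[-0.85,0,-0.14,0,0,0,1],[-0.85,0,-0.14,0,0,0,1]]'
python3 -m inch '[[0,0,-0.2,0,0,0,1],[0,0,-0.45,0,0,0,1],[0.2,0.3,-0.45,0,0,0,0],[0.55,0.66,-0.45,0,0,0,-0.6],[0.55,0.66,-0.45,0,0,0,-0.6]]'
python3 - <<'E'
from h import *
import cv2
plan([[20,-20,200],[20,-20,131]])
a=ctrl.get_image("scene")[110:310,180:420,::-1]
cv2.imwrite("pics/s2.png",cv2.resize(a,(720,600),interpolation=cv2.INTER_CUBIC))
E
```

```text
t: 4.15
ee_pos: [503.9, -185.4, 160.9]
orientation: [-1.963, -2.452, 0.0]
ft_force: [-0.1, -0.3, 0.7]
width: 0.2
grasp_force: 0.0
t: 4.78
ee_pos: [583.7, -79.8, 228.5]
orientation: [-1.958, -2.456, -0.001]
ft_force: [-0.9, -0.8, 0.1]
width: 26.9
grasp_force: 0.0
t 4.775 TCP chest [ 21.4 -25.1 228.5] w 26.9 F [-0.9 -0.8  0.1] J6 -0.38
turn [ 0.    -0.001  0.003]
tcp [581. -75. 200.] row [ 0.034 -0.009  0.19 ]
tcp [581. -75. 131.] row [ 0.034 -0.009  0.65 ]
```

View pics/s2.png

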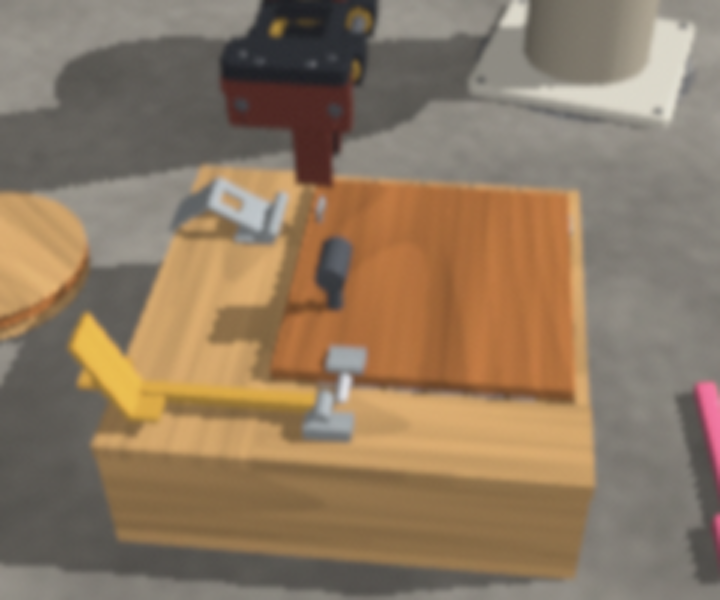

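The hasp is folded back on the deck, around (230,210), and the bare staple stands at (320,208). Next I'll pinch the knob at (333,260).

```bash
python3 -m inch '[[0.03,-0.01,0,0,0,0,-1],[0.03,-0.01,0,0,0,0,-1],[0.03,-0.01,0,0,0,0,-1],[0.03,-0.01,0.25,0,0,0,-1],[0.03,-0.01,0.5,0,0,0,-1],[0.03,-0.01,0.64,0,0,0,-1],[0.03,-0.01,0.64,0,0,0,-1]]'
python3 -m inch '[[0,0,0,0,0,0,1],[0,0,0,0,0,0,1],[0,0,0,0,0,0,1],[0,0,0,0,0,0,1],[0,0,0,0,0,0,1],[0,0,0,0,0,0,1],[0,0,0,0,0,0,1]]'
python3 - <<'E'
from h import *
p=[]
for th in np.linspace(.1,1.22,12):
    a=.294+th; p.append([20,145-172.4*np.cos(a),100+172.4*np.sin(a)-19])
plan(p)
E
```

```text
t: 5.7
ee_pos: [578.6, -79.3, 131.2]
orientation: [-1.962, -2.45, 0.003]
ft_force: [1.5, -0.1, -0.3]
width: 88.2
grasp_force: 0.0
t: 6.58
ee_pos: [584.2, -77.7, 133.6]
orientation: [1.959, 2.448, 0.009]
ft_force: [12.6, 7.4, -5.2]
width: 36.1
grasp_force: 30.0
t 6.575 TCP chest [ 22.3 -23.1 133.6] w 36.1 F [12.6  7.4 -5.2] J6 -0.38
turn [ 0.011  0.001 -0.001]
tcp [580. -69. 147.] row [ 0.06  -0.015 -0.09 ]
tcp [578. -62. 163.] row [ 0.11  -0.014 -0.196]
tcp [576. -53. 178.] row [ 0.171 -0.013 -0.296]
tcp [574. -43. 192.] row [ 0.241 -0.012 -0.389]
tcp [571. -31. 205.] row [ 0.321 -0.012 -0.475]
tcp [568. -18. 216.] row [ 0.409 -0.011 -0.552]
tcp [565.  -4. 227.] row [ 0.504 -0.011 -0.62 ]
tcp [562.  11. 235.] row [ 0.606 -0.01  -0.677]
tcp [558.  26. 242.] row [ 0.713 -0.01  -0.725]
tcp [555.  43. 248.] row [ 0.824 -0.01  -0.76 ]
tcp [551.  59. 251.] row [ 0.939 -0.01  -0.785]
tcp [547.  76. 253.] row [ 1.055 -0.01  -0.798]
```

```bash
python3 -m inch '[[0.04,0.025,-0.1,0,0,0,1],[0.09,0.025,-0.2,0,0,0,1],[0.15,0.025,-0.3,0,0,0,1],[0.22,0.025,-0.395,0,0,0,1],[0.3,0.025,-0.48,0,0,0,1],[0.39,0.025,-0.56,0,0,0,1],[0.485,0.025,-0.63,0,0,0,1],[0.59,0.025,-0.685,0,0,0,1],[0.69,0.025,-0.735,0,0,0,1],[0.69,0.025,-0.735,0,0,0,1]]'
python3 - <<'E'
from h import *
p=[]
for th in (1.0,1.05,1.1,1.15,1.2):
    a=.294+th; p.append([21,145-172.4*np.cos(a),100+172.4*np.sin(a)-19])
plan(p)
E
```

```text
t: 7.82
ee_pos: [560.5, 24.3, 243.8]
orientation: [-1.961, -2.454, -0.0]
ft_force: [-0.1, -1.4, 3.1]
width: 35.5
grasp_force: 30.0
t 7.825 TCP chest [ 21.7  81.5 243.8] w 35.5 F [-0.1 -1.4  3.1] J6 -0.2
turn [-0.    -0.001  0.   ]
tcp [556.  40. 247.] row [ 0.109 -0.004 -0.02 ]
tcp [554.  48. 249.] row [ 0.165 -0.004 -0.034]
tcp [553.  56. 251.] row [ 0.221 -0.004 -0.046]
tcp [551.  65. 252.] row [ 0.278 -0.004 -0.054]
tcp [549.  73. 253.] row [ 0.335 -0.004 -0.06 ]
```

```bash
python3 -m inch '[[0.08,0,-0.016,0,0,0,1],[0.16,0,-0.034,0,0,0,1],[0.24,0,-0.048,0,0,0,1],[0.3,0,-0.057,0,0,0,1],[0.34,0,-0.06,0,0,0,1],[0.34,0,-0.06,0,0,0,1],[0.34,0,-0.06,0,0,0,1]]'
python3 - <<'E'
from h import *
import cv2
plan([[20,132,300]])
a=ctrl.get_image("scene")[70:310,150:438,::-1]
cv2.imwrite("pics/s3.png",cv2.resize(a,(720,600),interpolation=cv2.INTER_CUBIC))
E
```

```text
t: 8.7
ee_pos: [549.5, 72.2, 253.9]
orientation: [1.963, 2.452, -0.001]
ft_force: [-5.5, -4.5, 15.2]
width: 35.8
grasp_force: 30.0
t 8.7 TCP chest [ 21.5 130.6 253.9] w 35.8 F [-5.5 -4.5 15.2] J6 -0.11
turn [-0.001  0.001 -0.002]
tcp [548.  73. 300.] row [ 0.009 -0.01  -0.307]
```

View pics/s3.png

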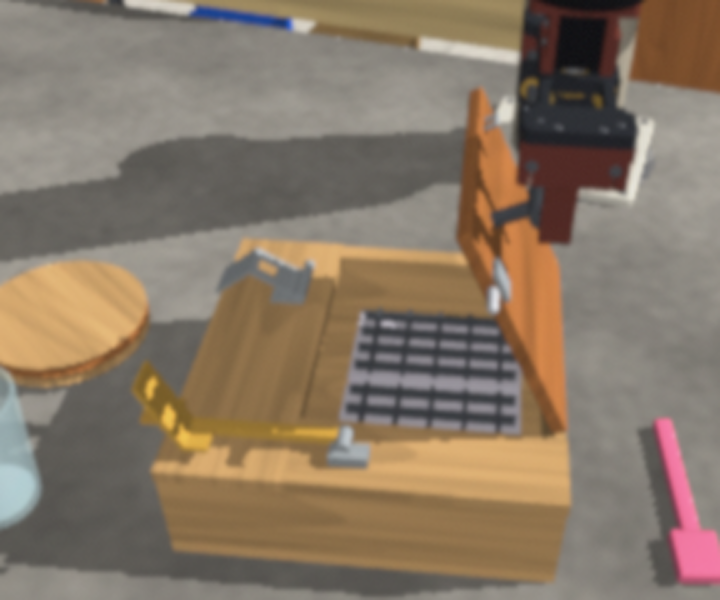

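The lid stands fully open and the hasp at (270,270) is clear. Next I release the knob, rise and go to the stay.

```bash
python3 -m inch '[[0,0,0,0,0,0,-0.5],[0,0,0,0,0,0,-0.5],[0,0,0,0,0,0,-0.5],[0,0,0,0,0,0,-0.5],[0,0,-0.15,0,0,0,-0.5],[0,0,-0.35,0,0,0,-0.5],[0,0,-0.6,0,0,0,-0.5],[0,0,-0.62,0,0,0,-0.5]]'
python3 -m inch '[[-0.3,0.2,0,0,0,0,1],[-0.6,0.4,0,0,0,0,1],[-0.95,0.6,0,0,0,0,1],[-0.98,0.65,0,0,0,0,1],[-0.98,0.65,0,0,0,0,1]]'
python3 -m inch '[[-0.3,0,0,0,0,0,1],[-0.6,0,0,0,0,0,1],[-0.9,0,0.2,0,0,0,1],[-1,0,0.4,0,0,0,1],[-1,0,0.6,0,0,0,1],[-1,0,0.6,0,0,0,1]]'
python3 - <<'E'
from h import *
plan([[120,-190,250],[120,-190,135]])
E
```

```text
t: 9.75
ee_pos: [551.2, 73.1, 347.6]
orientation: [1.961, 2.45, 0.006]
ft_force: [0.5, -0.4, -0.9]
width: 66.1
grasp_force: 0.0
t: 10.38
ee_pos: [676.7, -49.1, 343.2]
orientation: [-1.962, -2.45, 0.002]
ft_force: [-0.2, 0.1, -0.3]
width: 19.5
grasp_force: 0.0
t: 11.12
ee_pos: [707.8, -193.6, 252.1]
orientation: [-1.958, -2.449, 0.003]
ft_force: [0.4, -0.6, 0.2]
width: 0.6
grasp_force: 0.0
t 11.125 TCP chest [ 117.4 -163.5  252.1] w 0.6 F [ 0.4 -0.6  0.2] J6 -0.51
turn [-0.007 -0.004  0.   ]
tcp [ 716. -219.  250.] row [-0.177  0.017  0.013]
tcp [ 716. -219.  135.] row [-0.179  0.021  0.78 ]
```

```bash
python3 -m inch '[[-0.18,0.02,0,0,0,0,1],[-0.18,0.02,0.2,0,0,0,1],[-0.18,0.02,0.4,0,0,0,1],[-0.18,0.02,0.6,0,0,0,1],[-0.18,0.02,0.74,0,0,0,1],[-0.18,0.02,0.74,0,0,0,1]]'
python3 - <<'E'
from h import *
import cv2
p=[]
for th in np.arange(0,1.85,.1):
    E=np.array([-15-142*np.cos(th),112+142*np.sin(th)]);T=np.array([-15-156.9*np.cos(.392+th),112+156.9*np.sin(.392+th)])
    zb=E[1]+np.interp(th,[0,.8],[28,-15])
    # contact face y: furthest -y of tab segment above zb
    s=np.linspace(0,1,50)[:,None];seg=E+s*(T-E);seg=seg[seg[:,1]>=zb]
    p.append([118,seg[:,0].min()-12,zb])
plan(p)
a=ctrl.get_image("scene")[110:310,150:390,::-1]
cv2.imwrite("pics/s4.png",cv2.resize(a,(720,600),interpolation=cv2.INTER_CUBIC))
E
```

```text
t: 11.88
ee_pos: [718.3, -220.3, 143.2]
orientation: [-1.961, -2.452, 0.001]
ft_force: [0.1, -0.0, 0.3]
width: 0.3
grasp_force: 0.0
t 11.875 TCP chest [ 121.8 -191.8  143.2] w 0.3 F [ 0.1 -0.   0.3] J6 -0.54
turn [-0.002 -0.001 -0.   ]
tcp [ 710. -202.  140.] row [ 0.132 -0.025  0.021]
tcp [ 709. -197.  149.] row [ 0.164 -0.025 -0.037]
tcp [ 708. -193.  157.] row [ 0.189 -0.025 -0.095]
tcp [ 707. -189.  166.] row [ 0.217 -0.025 -0.151]
tcp [ 707. -185.  174.] row [ 0.244 -0.025 -0.204]
tcp [ 706. -181.  181.] row [ 0.275 -0.026 -0.253]
tcp [ 704. -175.  188.] row [ 0.318 -0.026 -0.298]
tcp [ 702. -166.  194.] row [ 0.375 -0.026 -0.337]
tcp [ 700. -157.  199.] row [ 0.44  -0.026 -0.371]
tcp [ 698. -146.  208.] row [ 0.511 -0.026 -0.433]
tcp [ 695. -135.  216.] row [ 0.588 -0.026 -0.488]
tcp [ 693. -123.  224.] row [ 0.67  -0.026 -0.535]
tcp [ 690. -111.  229.] row [ 0.756 -0.026 -0.573]
tcp [687. -97. 234.] row [ 0.846 -0.026 -0.603]
tcp [684. -84. 237.] row [ 0.938 -0.026 -0.624]
tcp [681. -70. 239.] row [ 1.032 -0.026 -0.635]
tcp [677. -56. 239.] row [ 1.127 -0.026 -0.637]
tcp [674. -43. 238.] row [ 1.221 -0.026 -0.629]
tcp [671. -29. 235.] row [ 1.314 -0.026 -0.612]
```

View pics/s4.png

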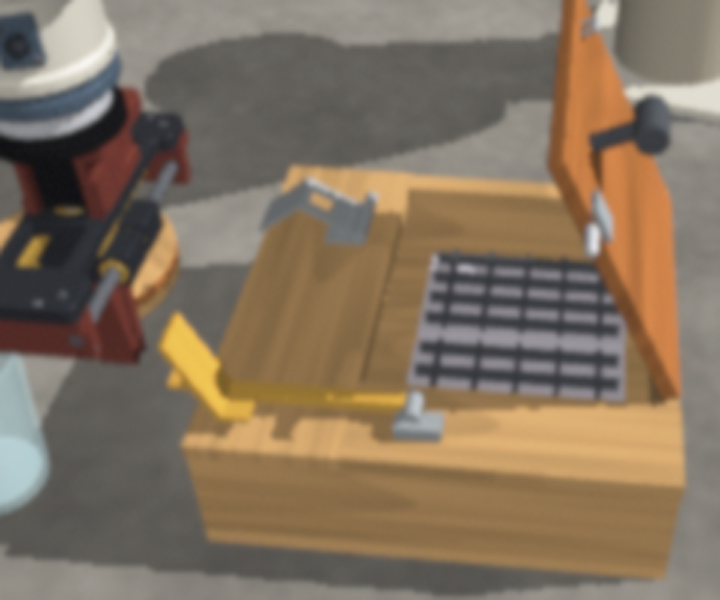

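The lid stays open on its own and the stay is still down, with its tab at (190,360) and the fingers beyond it. Next I push the stay up its arc.

```bash
python3 -m inch '[[0.13,-0.02,0.02,0,0,0,1],[0.17,-0.02,-0.04,0,0,0,1],[0.2,-0.02,-0.1,0,0,0,1],[0.24,-0.02,-0.18,0,0,0,1],[0.275,-0.025,-0.25,0,0,0,1],[0.32,-0.025,-0.3,0,0,0,1],[0.38,-0.025,-0.34,0,0,0,1],[0.44,-0.025,-0.375,0,0,0,1],[0.51,-0.025,-0.43,0,0,0,1],[0.59,-0.025,-0.49,0,0,0,1]]'
python3 -m inch '[[0.08,0,-0.045,0,0,0,1],[0.165,0,-0.085,0,0,0,1],[0.255,0,-0.115,0,0,0,1],[0.35,0,-0.135,0,0,0,1],[0.44,0,-0.145,0,0,0,1],[0.54,0,-0.145,0,0,0,1],[0.63,0,-0.14,0,0,0,1],[0.72,0,-0.12,0,0,0,1],[0.75,0,-0.12,0,0,0,1],[0.75,0,-0.12,0,0,0,1]]'
python3 -m inch '[[-0.2,0,0,0,0,0,1],[-0.5,0,0,0,0,0,1],[-0.8,0,-0.2,0,0,0,1],[-0.9,0,-0.4,0,0,0,1],[-0.9,0,-0.4,0,0,0,1],[-0.9,0,-0.4,0,0,0,1]]'
python3 - <<'E'
from h import *
import cv2
a=ctrl.get_image("scene")[70:310,150:438,::-1]
cv2.imwrite("pics/s5.png",cv2.resize(a,(720,600),interpolation=cv2.INTER_CUBIC))
E
```

```text
t: 13.18
ee_pos: [697.9, -139.4, 221.7]
orientation: [1.958, 2.445, -0.002]
ft_force: [-0.8, -13.1, 15.5]
width: 0.3
grasp_force: 7.8
t: 14.42
ee_pos: [674.0, -23.9, 241.6]
orientation: [1.958, 2.449, 0.011]
ft_force: [-3.5, 5.1, 26.3]
width: 0.6
grasp_force: 14.8
t: 15.18
ee_pos: [700.0, -156.7, 294.3]
orientation: [-1.961, -2.452, 0.001]
ft_force: [0.7, 0.1, -0.2]
width: 0.4
grasp_force: 0.0
```

View pics/s5.png

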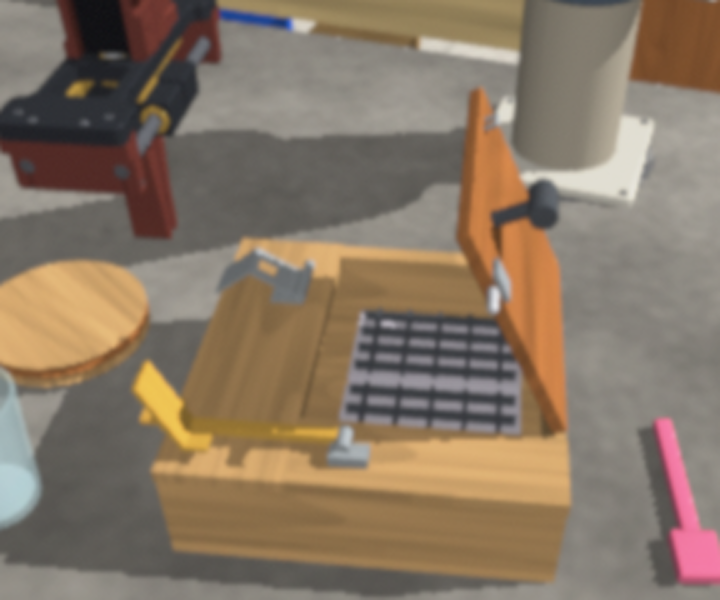

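The stay fell back to flat, with its tab at (165,400). The numbers show the fingers riding on the tab to about 1.55 rad, just short of tipping over, and then I dragged it back. I'll repeat the push, carry on further round, and lift straight up before backing off.

Run:
```python
from h import *
plan([[120,-192,294],[120,-192,143]])
```

```text
t 15.225 TCP chest [ 117.8 -125.4  293.8] w 0.6 F [ 0.2  1.2 -0.6] J6 -0.46
turn [-0.003 -0.002 -0.   ]
tcp [ 717. -221.  294.] row [-0.444  0.015 -0.002]
tcp [ 717. -221.  143.] row [-0.445  0.017  1.004]
```

```bash
python3 -m inch '[[-0.2,0.015,0,0,0,0,1],[-0.44,0.02,0,0,0,0,1],[-0.45,0.02,0.1,0,0,0,1],[-0.45,0.02,0.35,0,0,0,1],[-0.45,0.02,0.6,0,0,0,1],[-0.45,0.02,0.85,0,0,0,1],[-0.45,0.02,1,0,0,0,1],[-0.45,0.02,1,0,0,0,1]]'
python3 -m inch '[[0.13,-0.01,0.02,0,0,0,1],[0.17,-0.01,-0.04,0,0,0,1],[0.2,-0.01,-0.1,0,0,0,1],[0.24,-0.01,-0.18,0,0,0,1],[0.275,-0.01,-0.25,0,0,0,1],[0.32,-0.01,-0.31,0,0,0,1],[0.38,-0.01,-0.36,0,0,0,1],[0.44,-0.01,-0.41,0,0,0,1],[0.51,-0.01,-0.46,0,0,0,1],[0.59,-0.01,-0.52,0,0,0,1]]'
python3 - <<'E'
from h import *
p=[]
for a in np.arange(.8,2.1,.12):
    r=np.interp(a,[.8,1.7],[144,130]); p.append([119,-15-r*np.cos(a),112+r*np.sin(a)])
plan(p)
E
```

```text
t: 16.23
ee_pos: [717.0, -221.4, 142.7]
orientation: [-1.959, -2.45, 0.002]
ft_force: [0.6, -0.3, 0.7]
width: 0.8
grasp_force: 0.0
t: 17.48
ee_pos: [699.0, -140.1, 227.2]
orientation: [1.959, 2.446, -0.002]
ft_force: [-1.8, -10.9, 13.4]
width: 0.3
grasp_force: 6.3
t 17.475 TCP chest [ 120.6 -109.3  227.2] w 0.3 F [ -1.8 -10.9  13.4] J6 -0.43
turn [ 0.005  0.009 -0.002]
tcp [ 699. -146.  215.] row [-0.04  -0.011  0.08 ]
tcp [ 696. -132.  225.] row [ 0.055 -0.011  0.014]
tcp [ 692. -118.  233.] row [ 0.155 -0.011 -0.039]
tcp [ 689. -102.  239.] row [ 0.26  -0.011 -0.08 ]
tcp [685. -87. 243.] row [ 0.367 -0.011 -0.106]
tcp [682. -71. 245.] row [ 0.475 -0.011 -0.12 ]
tcp [678. -55. 245.] row [ 0.583 -0.011 -0.12 ]
tcp [675. -40. 243.] row [ 0.688 -0.012 -0.107]
tcp [671. -25. 240.] row [ 0.791 -0.012 -0.089]
tcp [668. -10. 236.] row [ 0.892 -0.012 -0.064]
tcp [665.   4. 230.] row [ 0.989 -0.012 -0.027]
```

```bash
python3 -m inch '[[0.08,0,-0.04,0,0,0,1],[0.17,0,-0.085,0,0,0,1],[0.27,0,-0.115,0,0,0,1],[0.37,0,-0.135,0,0,0,1],[0.475,0,-0.14,0,0,0,1],[0.58,0,-0.135,0,0,0,1],[0.69,0,-0.115,0,0,0,1],[0.79,0,-0.085,0,0,0,1],[0.89,0,-0.05,0,0,0,1],[0.98,0,0,0,0,0,1]]'
python3 - <<'E'
from h import *
plan([[120,50,230]])
E
```

```text
t: 18.73
ee_pos: [667.9, 9.9, 229.7]
orientation: [1.96, 2.45, 0.013]
ft_force: [-6.4, 10.1, 33.1]
width: 0.5
grasp_force: 19.1
t 18.725 TCP chest [123.3  43.8 229.7] w 0.5 F [-6.4 10.1 33.1] J6 -0.23
turn [ 0.012 -0.003 -0.001]
tcp [663.  15. 230.] row [ 0.041 -0.022 -0.002]
```

Run:
```python
from h import *
import cv2
a=ctrl.get_image("scene")[70:310,150:438,::-1]
cv2.imwrite("pics/s6.png",cv2.resize(a,(720,600),interpolation=cv2.INTER_CUBIC))
```

```text
(no output)
```

View pics/s6.png

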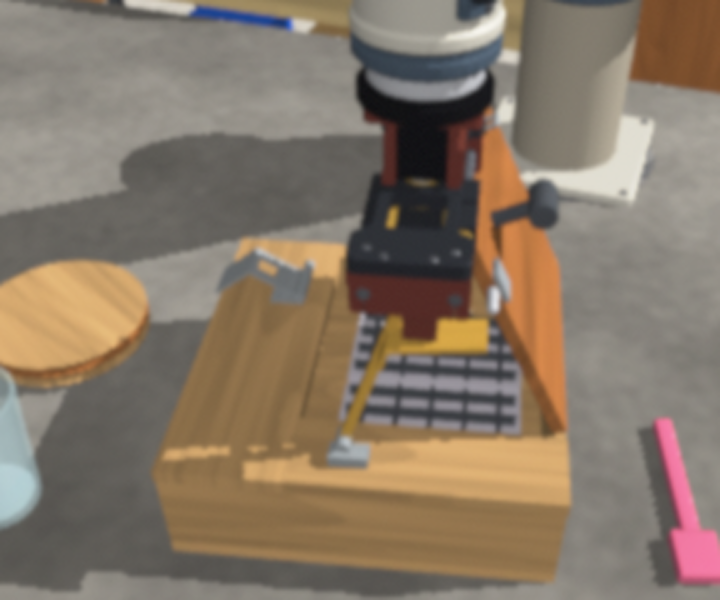

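The stay is upright with its bar end near (395,320), and the fingertip is on the tab at (420,325). I'll estimate its angle by projection.

Run:
```python
from h import *
for th in np.arange(1.3,2.1,.1):
    P=[[112,-15-142*np.cos(th),112+142*np.sin(th)],[122,-15-156.9*np.cos(.392+th),112+156.9*np.sin(.392+th)]]
    print(round(th,1),((proj("scene",W(P,Q))-[150,70])*2.5).round().tolist())
```

```text
1.3 [[276.0, 291.0], [358.0, 283.0]]
1.4 [[296.0, 288.0], [382.0, 288.0]]
1.5 [[317.0, 288.0], [405.0, 295.0]]
1.6 [[338.0, 289.0], [428.0, 303.0]]
1.7 [[359.0, 292.0], [449.0, 313.0]]
1.8 [[380.0, 296.0], [468.0, 324.0]]
1.9 [[401.0, 302.0], [486.0, 337.0]]
2.0 [[421.0, 310.0], [502.0, 350.0]]
```

The tab edge at (488,337) puts the stay at about 1.9 rad, past tipping. I'll lift straight off so it falls to its stop, then back away.

```bash
python3 -m inch '[[0,0,-0.05,0,0,0,1],[0,0,-0.1,0,0,0,1],[0,0,-0.2,0,0,0,1],[0,0,-0.4,0,0,0,1],[0,0,-0.6,0,0,0,1],[-0.3,0,-0.7,0,0,0,1],[-0.6,0,-0.7,0,0,0,1],[-0.9,0,-0.7,0,0,0,1],[-1,0,-0.7,0,0,0,1],[-1,0,-0.7,0,0,0,1]]'
python3 - <<'E'
from h import *
import cv2
for th in (2.0,2.1,2.2):
    P=[[112,-15-142*np.cos(th),112+142*np.sin(th)],[122,-15-156.9*np.cos(.392+th),112+156.9*np.sin(.392+th)]]
    print(round(th,1),((proj("scene",W(P,Q))-[150,70])*2.5).round().tolist())
a=ctrl.get_image("scene")[70:310,150:438,::-1]
cv2.imwrite("pics/s7.png",cv2.resize(a,(720,600),interpolation=cv2.INTER_CUBIC))
E
```

```text
t: 20.02
ee_pos: [698.1, -140.5, 328.2]
orientation: [-1.965, -2.45, 0.0]
ft_force: [-0.3, -1.0, 0.0]
width: 0.7
grasp_force: 0.0
2.0 [[421.0, 310.0], [502.0, 350.0]]
2.1 [[439.0, 318.0], [516.0, 365.0]]
2.2 [[457.0, 328.0], [527.0, 379.0]]
```

View pics/s7.png

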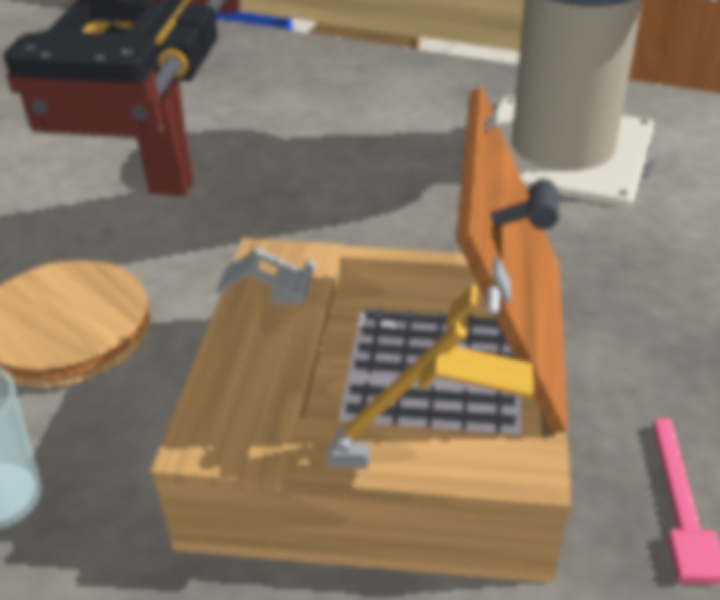

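The stay's tab edge at (532,378) puts it at about 2.2 rad, at its stop under the pin. The lid is open, the hasp is folded back, and the arm is clear, so I'm handing in.

```bash
python3 -c "
from workcell import ctrl
print(ctrl.close_job())"
```

```text
the job is handed in; nothing more can be done
None
```

I handed the job in at about 20 s: the hasp is folded back, the lid fully open and the stay at its stop under the pin (second try), nothing touched by the arm; the hand-in returned no verdict, and I viewed 11 pictures, one over the limit of 10.

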